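# Hang the stick mixer on its balancer arm over the pot

## Robot

A 6-joint arm with a two-finger parallel gripper is mounted at the origin on a cart in front of the work surface, level with it; the furniture and walls round the work are solid. World frame = base frame: x ahead of the robot, y to its left, z up, the work surface at z = 0. Lengths are in m, angles in degrees, forces in N, time in s.
With the tool pointing down it reaches from about 0.4 to 0.825 m from the base axis. Payload 7 kg.
Tool frame: the origin (TCP) lies midway between the tips of the shut fingers; the grasp point (between the pads) lies 19 mm behind it; z points along the fingers, y is the line along which they close (so a half turn about z gives the same grasp; the last joint's range is limited). The gripper opens to 88 mm and grips with 3 to 60 N. Pads are 19 mm wide; open, the fingers measure 130 mm over their backs; the gripper's body (78 mm by 193 mm) begins 47 mm behind the grasp point.
Start: joints at [80.449, 20.546, 0.682, 0, -70.136, -16.507], TCP at [0.297, 0.606, 0.205] pointing down, gripper open.
Joint ranges: [-176.03, 176.03], [-82.01, 121.73], [-58.28, 71.71], [-173.87, 95.51], [-174.79, -0.11], [-173.66, 173.66]. Speed limits (degrees/s): [136.94, 136.94, 172.46, 180, 180, 180].

## Interface

Orientations are given as [roll, pitch, yaw] about the fixed x, y, z axes, in that order (R = Rz(yaw) Ry(pitch) Rx(roll)).
In Python, from plant import ctrl gives the robot as it stands.
- The arm moves only by the tool arm_command, never from a script. Its argument "steps" is a list of rows, each an object with "translation": the shift along the tool's x, y, z in mm, a list of three; "rotation": the turn, a rotation vector about the tool's x, y, z in units of 5 degrees (1.0 is 5 degrees), a list of three; "claw": the finger opening in mm, from 0 to 87.6. In form: [{"translation": [x, y, z], "rotation": [rx, ry, rz], "claw": claw}, ...]. A call has 1 to 5 rows; each row is the pose to reach, as a shift and turn from the pose commanded when the call began, along the tool's axes at that moment; what a row does not reach only later rows make up. A row lasts 1/10 s, in which the tool goes at most 50 mm and 8.59 degrees, less where a joint would pass 70% of its speed; a pose out of reach is approached as far as the arm can. A call with a gripper value outside its range is refused whole. The fingers move at their own pace and stop on an object; the grip force is fixed at half the most. Time passes only in rows, so rows that repeat a pose let the fingers close. It gives the time, the measured TCP pose, the force, the opening and the grip force at its end, in the units of the state.
- ctrl.get_obs(): the state, without advancing time (a new reading comes with each control period).
- ctrl.snapshot(name): name is "scene" or "top"; returns (picture, depth): 400x640x3 uint8, red, green, blue; 400x640 float32, m along the optical axis (not along the pixel's ray), 0 where there is no reading.
- ctrl.calibration(name): a dict with "vertical_fov" (degrees; the focal length in pixels is half the picture's height over the tangent of half this angle, whatever the lens; pixels are square), "cx", "cy" (the principal point, pixels), "rvec" (rotation vector, rad) and "tvec" (3), from world to camera coordinates, as OpenCV has them. Camera axes: x right, y down, z forward; pixel columns grow to the right and rows downward; lengths in m; the calibration is good to about 2 mm. A picture is of the moment at which its call begins. calibration takes no time and is no camera call.
- ctrl.close_job(): hands the job in; it is judged then, once.
The state is a dict: "clock": time; "joint_pos": joint angles; "qvel": joint speeds; "tau": joint torques, N m; "tool_pos": TCP position; "orientation": TCP orientation; "force": force on the tool from outside, world axes, zero at the start; "moment": the same for the moment, N m; "opening": finger opening in m; "gripper_force": force on a finger pad.
Only numpy, scipy, OpenCV 4.12 (cv2) and the standard library are available. Lean on these libraries where they do the work, as an engineer would, in place of code of your own. Each camera call takes 0.05 s, during which the arm holds its last target. There are 200 camera calls.

## Task

Get the stick mixer ready over the pot: swing the spring-balanced arm round so that its fork stands over the middle of the pot, take the mixer out of its drip cup and hang it by its two side pins in the saddles of the fork. The arm sinks under the weight: keep hold and go down gently with it until it has settled and carries the whole mixer, and only then let go, so that it neither drops nor springs back. At the end the mixer hangs upright and still with its foot inside the pot, clear of wall and bottom; leave the pot and the round tub where they stand.

Things in the scene. Friction and masses are not known exactly. Their poses are not given: they have to be found in the camera images.
- mixer: Cordless stick mixer, 200 mm tall, 0.6 to 0.8 kg, upright in the drip cup. Origin: centre of the foot's underside; z up along it, y along its side pins (half-turn symmetric). Steel bell foot 56 mm across, 36 mm high; shaft 20 mm; grey motor body 53 mm across, z 75 to 158 mm; black grip block on top, 16 mm thick (x), 58 wide (y), z 154 to 200 mm.
- grip_block (a point): Middle of the grip block, on the axis of the two pins, 185 mm above the foot's underside; axes as the mixer's. Can be taken from above with the fingers closing along x. The steel pins, 12 mm across, stick out along y, free from 29 to 59 mm either side of the middle, each ending in a collar 20 mm across (to 65 mm).
- foot (a point): Centre of the underside of the mixer's foot.
- drip_cup: Fixed round metal cup that the mixer stands in: 66 mm inside, about 78 mm over the rim, 62 mm high, floor 5 mm thick, on a flange 112 mm across. Origin: centre of its underside on the worktop.
- stand: Fixed balancer stand: foot plate 130 x 130 x 14 mm, column 33 mm across, and at the top a swivelling hub (46 mm across, up to about 270 mm high). Origin: centre of the foot plate's underside, on the swing axis, which is vertical.
- swing (a joint): Swing of the arm about the stand's vertical axis, rad; grows counter-clockwise seen from above; range -1.2 to 1.2. At 0 the arm points along the stand's -x. It stays where it is left (friction, about 1 N at the fork, 1.5 N at the knob).
- lift (a joint): Sinking of the arm, rad: 0 fully up (empty, on its stop), growing as the fork goes down, end at 0.62. A spring carries the load: with the mixer hung it settles at 0.30 to 0.46 by weight, the fork 45 to 69 mm lower. About 110 N/m at the fork, damped, still after about 1 s. Parallelogram links, 150 mm: the fork stays level and moves in or out by at most 5 mm.
- saddles (a point): Point midway between the fork's two saddles, where point grip_block comes to lie when hung: 292 mm from the swing axis, 275 mm above the worktop with the arm up. y runs from saddle to saddle (level, square to the arm), -x outward along the arm, z up.
- yoke: The level fork at the arm's end, of 10 mm steel rod; axes as the saddles', origin at the arm's last pivot, 115 mm behind the saddles (+x). Two prongs open at the outer end, 82 mm clear between them (92 mm between centres), each with a V dip 54 mm long, 24 mm deep, open above: a pin laid over it slides to the bottom. Prong tips 17 mm above the saddles point; cross rod 73 mm behind it.
- guide_knob (a point): Middle of the black round guide knob on top of the arm's head: 26 mm across, 25 mm high including its neck, top 7 mm above this point; the arm can be swung by it. It lies 182 mm from the swing axis, 110 mm from the saddles towards the stand, and rises and sinks with the fork (24 mm above the saddles point).
- pot: Loose steel pot, round, about 180 mm across inside the side handles and 75 mm high, on the worktop; two black side handles reach about 125 mm from the middle along its y. Origin: centre of its underside; bottom 5 mm, wall 4 mm thick. It stands with its middle within about 15 mm of the circle that the saddles sweep about the stand.
- round_tub: Loose round lidded tub, 98 mm across, 61 mm high; a bystander. Origin: its underside.

How it is judged (in metres and radians):
On the way:
1. the mixer's pins lie in both saddles and the arm has sunk under it while the gripper still holds it (distance between grip_block and saddles below 0.012 m and angle between the y axis of mixer and the y axis of saddles, either way round below 0.15 rad and value of joint lift above 0.22 rad and contact force between the fingers and mixer above 0.5 N), for 0.2 s.
At the end, for the whole second after the job is handed in: Mixer hangs by both pins in the saddles (within 12 mm, 0.15 rad), upright within 0.15 rad, still; arm sunk over 0.22 rad and at rest; foot in the pot, within 45 mm of its middle, 15 mm or more below the rim, touching neither wall nor bottom (distance between grip_block and saddles below 0.012 m and angle between the y axis of mixer and the y axis of saddles, either way round below 0.15 rad and angle between mixer's own z axis and vertical below 0.15 rad and value of joint lift above 0.22 rad and horizontal distance between foot and pot below 0.045 m and z of foot in the frame of pot below 0.06 m and contact force between mixer and pot below 0.1 N and linear speed of mixer below 0.03 m/s and velocity of joint lift between -0.06 and 0.06 rad/s and velocity of joint swing between -0.06 and 0.06 rad/s).
It fails at once if the mixer was let go while the arm did not yet carry it: with the mixer in the saddles and no finger on it, the arm moved faster than 0.5 rad/s (dropped or sprang back) (distance between grip_block and saddles below 0.03 m and contact force between the fingers and mixer below 0.05 N and (velocity of joint lift above 0.5 rad/s or velocity of joint lift below -0.5 rad/s)).
It fails at once if the mixer was tipped over (more than 0.6 rad) (angle between mixer's own z axis and vertical above 0.6 rad).
It fails at once if the pot was shifted by more than 20 mm (distance of pot from where it was at the start of the episode above 0.02 m).
It fails at once if the round tub was shifted by more than 20 mm (distance of round_tub from where it was at the start of the episode above 0.02 m).
It also fails if it takes over 67 s, if anything falls off the work surface, if the arm or the gripper's body presses on something with over 40 N, if the wrist force passes 120 N, or if a joint passes its speed limit or range.

## Working session

There is one attempt and no reset: what is moved stays moved. The work goes in short steps, Python scripts to look and compute and a tool call to move; the robot and the scene stay as the last step left them, time stands still between calls to the robot, and variables do not carry over. Pictures are saved under pics/ and viewed, at most 10 in all, crops included, and the job is handed in when it is done.

Besides the shell and the picture viewer there is one more tool, called after "Emit:" as name([rows], argument=value, ...), one row to a line, values as JSON. arm_command: Moves the arm, as the interface text tells. Its arguments: {"type":"object","properties":{"steps":{"type":"array"}},"required":["steps"]}

```bash
ls; mkdir -p pics; cat > h.py <<'E'
import numpy as np, cv2
from plant import ctrl
def cam(n):
    c=ctrl.calibration(n); f=200/np.tan(np.radians(c["vertical_fov"])/2)
    return f,c["cx"],c["cy"],cv2.Rodrigues(np.array(c["rvec"],float))[0],np.array(c["tvec"],float)
def cloud(n,d):
    f,cx,cy,R,t=cam(n); v,u=np.mgrid[:400,:640]
    P=np.stack([(u-cx)/f*d,(v-cy)/f*d,d],-1); W=(P-t)@R
    W[d==0]=np.nan; return W
E
python3 - <<'E'
from h import *
for n in("scene","top"):
    p,d=ctrl.snapshot(n); cv2.imwrite(f"pics/{n}0.png",p[:,:,::-1]); np.savez(f"{n}0.npz",p=p,d=d)
    print({k:np.round(v,3) for k,v in ctrl.calibration(n).items()})
print(ctrl.get_obs())
E
```

```text
pics
{'vertical_fov': np.float64(56.873), 'cx': np.float64(320.989), 'cy': np.float64(201.786), 'rvec': array([ 0.629, -2.69 ,  1.112]), 'tvec': array([0.435, 0.362, 0.929])}
{'vertical_fov': np.float64(49.881), 'cx': np.float64(315.062), 'cy': np.float64(198.774), 'rvec': array([ 2.081, -2.15 ,  0.221]), 'tvec': array([-0.096,  0.557,  1.264])}
{'clock': 0.1, 'joint_pos': array([ 8.04496153e+01,  2.05867636e+01,  6.39858328e-01, -1.68748378e-02,
       -7.01337203e+01, -1.65068313e+01]), 'qvel': array([-0.05183959,  0.0022105 ,  0.16082256,  0.05093222,  0.05975277,
        0.04008207]), 'tau': array([-1.72953271e-03, -5.84160519e+01,  2.93749934e+01,  7.01548263e+00,
        1.00903594e-02, -5.86464807e-05]), 'tool_pos': array([0.29633726, 0.60597719, 0.20463184]), 'orientation': array([ 1.79918190e+02, -7.69958528e-03, -2.60629562e+01]), 'force': array([0.55572681, 1.12693717, 0.33217934]), 'moment': array([-0.01264431, -0.00682512, -0.02241732]), 'gripper_force': 0.0, 'opening': 0.08761463477732456}
```

View pics/scene0.png

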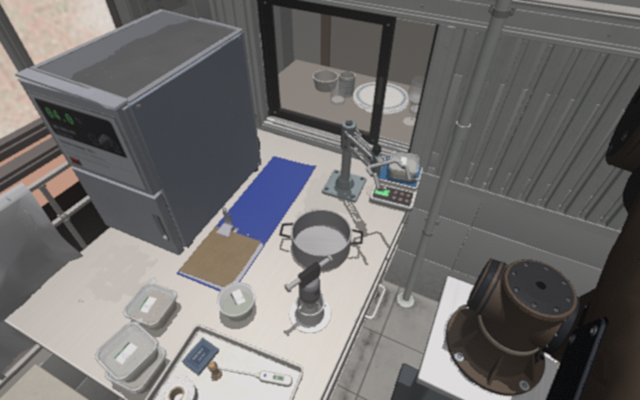

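View pics/top0.png

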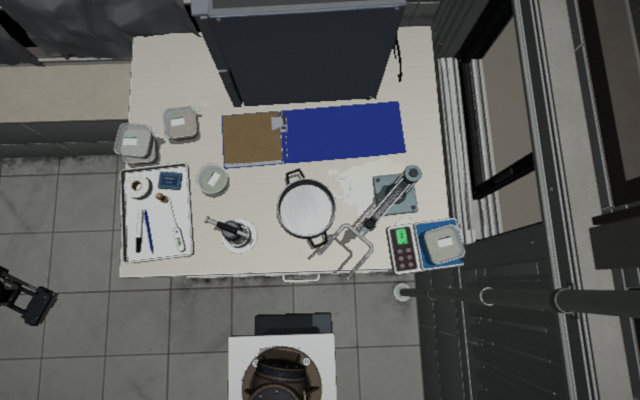

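The scene view shows the mixer in its cup at (310,290), the pot at (320,238), the stand at (345,185) and the tub at (238,300). The top view shows the mixer at (235,232), the pot at (306,210), the hub at (412,173), and the fork prongs at (312,255) and (340,272).

```bash
python3 - <<'E'
from h import *
W={};I={}
for n in("scene","top"):
    z=np.load(n+"0.npz"); W[n]=cloud(n,z["d"]); I[n]=z["p"]
def pr(n,pts):
    for u,v in pts: print(n,u,v,np.round(W[n][v,u],3),I[n][v,u])
pr("top",[(412,173),(385,185),(232,230),(208,219),(306,210),(212,180),(312,255),(340,272),(250,240),(400,260),(340,140)])
pr("scene",[(348,125),(345,185),(310,272),(238,300),(320,240),(330,262),(290,287),(380,150)])
f,cx,cy,R,t=cam("top")
# crops
p=I["top"]; cv2.imwrite("pics/c1.png",cv2.resize(p[150:290,190:450,::-1],None,fx=3,fy=3,interpolation=cv2.INTER_CUBIC))
p=I["scene"]; cv2.imwrite("pics/c2.png",cv2.resize(p[110:340,260:430,::-1],None,fx=2.6,fy=2.6,interpolation=cv2.INTER_CUBIC))
E
```

```text
top 412 173 [ 0.569 -0.366  0.272] [56 62 67]
top 385 185 [ 0.6   -0.339  0.013] [83 94 97]
top 232 230 [0.444 0.112 0.206] [30 32 32]
top 208 219 [0.478 0.18  0.193] [137 139 138]
top 306 210 [ 0.528 -0.084  0.006] [183 184 184]
top 212 180 [0.622 0.203 0.06 ] [187 190 190]
top 312 255 [ 0.386 -0.099  0.001] [99 97 92]
top 340 272 [ 0.333 -0.187 -0.051] [157 159 154]
top 250 240 [ 0.439  0.094 -0.001] [89 91 90]
top 400 260 [ 0.361 -0.369  0.018] [90 78 76]
top 340 140 [ 0.76  -0.203  0.   ] [ 35  52 124]
scene 348 125 [ 0.571 -0.361  0.268] [78 82 83]
scene 345 185 [ 0.561 -0.346  0.032] [81 85 87]
scene 310 272 [0.449 0.133 0.206] [56 55 55]
scene 238 300 [0.621 0.205 0.062] [218 217 218]
scene 320 240 [ 0.54  -0.105  0.006] [172 170 171]
scene 330 262 [0.426 0.076 0.186] [83 82 82]
scene 290 287 [0.475 0.181 0.193] [152 150 150]
scene 380 150 [ 0.43  -0.246  0.298] [53 52 52]
```

View pics/c1.png

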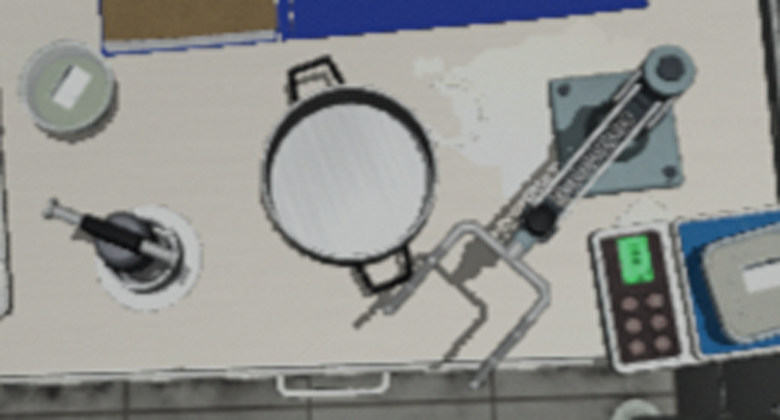

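View pics/c2.png

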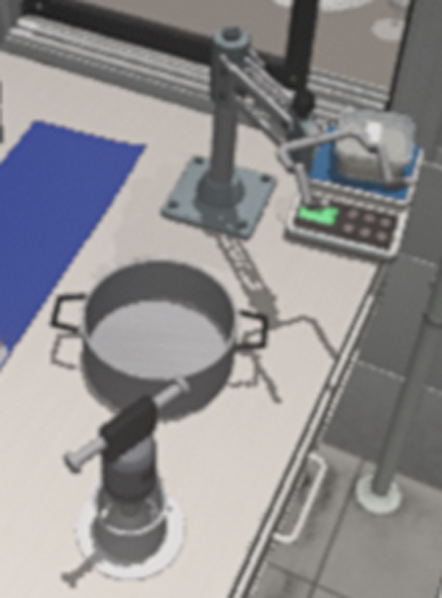

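The crops show the hub top, the knob at about (540,220), the fork prongs, and the mixer's grip block with its collars pointing up-left. Next I'll fit the positions.

```bash
cat >> h.py <<'E'
from scipy.optimize import least_squares
def circ(P,r=None):
    P=np.asarray(P)[:,:2]; c=np.nanmean(P,0)
    if r: s=least_squares(lambda q:np.hypot(*(P-q).T)-r,c,loss="soft_l1",f_scale=.002); return s.x,r
    s=least_squares(lambda q:np.hypot(*(P-q[:2]).T)-q[2],[*c,.05],loss="soft_l1",f_scale=.002); return s.x[:2],s.x[2]
def both(W,xy,rad,z0,z1):
    return {n:(lambda Q:Q[(np.hypot(Q[:,0]-xy[0],Q[:,1]-xy[1])<rad)&(Q[:,2]>z0)&(Q[:,2]<z1)])(w.reshape(-1,3)) for n,w in W.items()}
E
python3 - <<'E'
from h import *
np.set_printoptions(precision=4,suppress=True)
W={n:cloud(n,np.load(n+"0.npz")["d"]) for n in("scene","top")}
for nm,xy,rad,z0,z1 in [("pot rim",(.52,-.085),.11,.068,.082),("hub top",(.57,-.365),.04,.262,.28),("tub",(.62,.205),.06,.055,.07),("block top",(.444,.12),.045,.196,.215),("mixer pins",(.444,.12),.09,.170,.215),("cupflange",(.444,.12),.07,.055,.068),("knob",(.43,-.246),.03,.285,.32)]:
    for n,Q in both(W,xy,rad,z0,z1).items():
        if len(Q)<4: print(nm,n,len(Q)); continue
        lo,hi=Q.min(0),Q.max(0)
        c,r=circ(Q)
        C=Q[:,:2]-Q[:,:2].mean(0); e,v=np.linalg.eigh(C.T@C)
        print(nm,n,len(Q),"mean",Q.mean(0),"mid",(lo+hi)/2,"circ",c,r,"pca deg",np.degrees(np.arctan2(*v[::-1,1])))
# fork points
for n,Q in both(W,(.39,-.23),.17,.22,.31).items(): print(n,len(Q)); print(Q[::max(1,len(Q)//40)])
E
```

```text
pot rim scene 405 mean [ 0.5249 -0.0841  0.0738] mid [ 0.5212 -0.0863  0.0745] circ [ 0.529  -0.0855] 0.08759265526089748 pca deg 116.75008514192095
pot rim top 303 mean [ 0.5299 -0.0862  0.0736] mid [ 0.5216 -0.0873  0.0745] circ [ 0.527  -0.0874] 0.08759041124497527 pca deg -158.28981762758653
hub top scene 110 mean [ 0.5726 -0.3645  0.2687] mid [ 0.5747 -0.3693  0.2687] circ [ 0.5724 -0.3676] 0.015679534303196907 pca deg -157.5061316081792
hub top top 232 mean [ 0.5707 -0.3692  0.2674] mid [ 0.5709 -0.3698  0.2687] circ [ 0.5718 -0.3704] 0.016031929240872288 pca deg 140.40612317146406
tub scene 1072 mean [0.6294 0.2054 0.0614] mid [0.6302 0.2041 0.0612] circ [0.6302 0.2041] 0.03525002865896665 pca deg 141.02270570159774
tub top 757 mean [0.6284 0.2026 0.0604] mid [0.6288 0.2027 0.0625] circ [0.6286 0.2027] 0.034730568436237556 pca deg -144.10120396879432
block top scene 207 mean [0.4535 0.1257 0.2033] mid [0.4529 0.1171 0.2025] circ [ 0.8001 -0.0242] 0.37888639134585084 pca deg 67.34714995691736
block top top 139 mean [0.4534 0.1247 0.2033] mid [0.4525 0.1189 0.2037] circ [ 2.4925
[... 2445 characters left out ...]
 0.4415 -0.2422  0.3082]
 [ 0.4441 -0.265   0.2694]
 [ 0.4451 -0.2359  0.2344]
 [ 0.4353 -0.2349  0.2836]
 [ 0.4342 -0.2308  0.2748]
 [ 0.432  -0.1975  0.2799]
 [ 0.4297 -0.1975  0.2784]
 [ 0.4277 -0.1977  0.2743]
 [ 0.4255 -0.1747  0.2776]
 [ 0.4231 -0.1696  0.2782]
 [ 0.4192 -0.2069  0.2793]
 [ 0.4155 -0.2237  0.2842]
 [ 0.4124 -0.1638  0.2848]
 [ 0.4073 -0.1585  0.2869]
 [ 0.4032 -0.1561  0.28  ]
 [ 0.3959 -0.2333  0.2785]
 [ 0.3906 -0.243   0.2782]
 [ 0.3855 -0.2529  0.2762]
 [ 0.3784 -0.2452  0.2751]
 [ 0.3737 -0.12    0.2902]
 [ 0.3658 -0.2363  0.281 ]
 [ 0.356  -0.2305  0.2828]
 [ 0.3442 -0.2149  0.2843]
 [ 0.3351 -0.2105  0.2747]
 [ 0.3257 -0.2055  0.2696]
 [ 0.3136 -0.189   0.2821]]
```

```bash
cat > go.py <<'E'
import sys,numpy as np
from plant import ctrl
from scipy.spatial.transform import Rotation as Ro
# args: groups x,y,z,yaw ; each a waypoint. prints total shift (mm, tool axes), turn (units), rows needed, relative to measured pose / previous waypoint
o=ctrl.get_obs(); p=np.array(o["tool_pos"]); R=Ro.from_euler("xyz",o["orientation"],degrees=True)
print("t",round(o["clock"],2),"p",p.round(4),"rpy",np.round(o["orientation"],2),"F",np.round(o["force"],1),"open",round(o["opening"]*1e3,1),"g",round(o["gripper_force"],1),"q",np.round(o["joint_pos"],0))
for a in sys.argv[1:]:
    x,y,z,w=map(float,a.split(",")); q=np.array([x,y,z]); Q=Ro.from_euler("xyz",[180,0,w],degrees=True)
    d=R.inv().apply(q-p)*1e3; r=np.degrees((R.inv()*Q).as_rotvec())
    print(a,"shift",d.round(1),"turn",(r/5).round(2),"rows",round(max(np.linalg.norm(d)/50,np.linalg.norm(r)/8.59),2)); p,R=q,Q
E
python3 go.py .42,.42,.36,-26 .46,.18,.36,-26 .46,-.06,.36,-43 .4385,-.2448,.34,-43
```

```text
t 0.1 p [0.2963 0.606  0.2046] rpy [ 1.7992e+02 -1.0000e-02 -2.6060e+01] F [0.6 1.1 0.3] open 87.6 g 0.0 q [ 80.  21.   1.  -0. -70. -17.]
.42,.42,.36,-26 shift [ 192.8  113.  -155.2] turn [ 0.02 -0.   -0.01] rows 5.44
.46,.18,.36,-26 shift [141.2 198.2   0. ] turn [0. 0. 0.] rows 4.87
.46,-.06,.36,-43 shift [105.2 215.7   0. ] turn [ 0.  -0.   3.4] rows 4.8
.4385,-.2448,.34,-43 shift [110.3 149.8  20. ] turn [0. 0. 0.] rows 3.74
```

Emit:
arm_command([
  {"translation": [20,12,-45],"rotation": [0,0,0],"claw": 60},
  {"translation": [45,27,-85],"rotation": [0,0,0],"claw": 60},
  {"translation": [75,45,-120],"rotation": [0,0,0],"claw": 60},
  {"translation": [110,65,-145],"rotation": [0,0,0],"claw": 60},
  {"translation": [150,88,-155],"rotation": [0,0,0],"claw": 60},
])

```text
clock: 0.6
tool_pos: [0.3934, 0.4611, 0.3633]
orientation: [-179.8, -0.0, -26.0]
force: [1.5, 0.2, -1.1]
opening: 0.0605
gripper_force: 0.0
```

Emit:
arm_command([
  {"translation": [33,35,0],"rotation": [0,0,0],"claw": 60},
  {"translation": [66,73,0],"rotation": [0,0,0],"claw": 60},
  {"translation": [98,110,0],"rotation": [0,0,0],"claw": 60},
  {"translation": [125,152,0],"rotation": [0,0,0],"claw": 60},
  {"translation": [152,194,0],"rotation": [0,0,0],"claw": 60},
])

```text
clock: 1.1
tool_pos: [0.4437, 0.2183, 0.3601]
orientation: [180.0, 0.0, -26.1]
force: [1.4, 0.1, 0.4]
opening: 0.0598
gripper_force: 0.0
```

Emit:
arm_command([
  {"translation": [23,43,0],"rotation": [0,0,0.7],"claw": 60},
  {"translation": [46,86,0],"rotation": [0,0,1.4],"claw": 60},
  {"translation": [69,129,0],"rotation": [0,0,2.1],"claw": 60},
  {"translation": [92,172,0],"rotation": [0,0,2.8],"claw": 60},
  {"translation": [115,215,0],"rotation": [0,0,3.4],"claw": 60},
])

```text
clock: 1.6
tool_pos: [0.4521, -0.0252, 0.3605]
orientation: [-180.0, -0.0, -43.2]
force: [2.5, 0.8, 0.2]
opening: 0.0597
gripper_force: 0.0
```

```bash
python3 go.py .4385,-.2448,.34,-43
```

```text
t 1.6 p [ 0.4521 -0.0252  0.3605] rpy [-179.97   -0.    -43.17] F [2.5 0.8 0.2] open 59.7 g 0.0 q [ 22.  -5. -10.  -0. -85.  25.]
.4385,-.2448,.34,-43 shift [140.3 169.5  20.5] turn [-0.01 -0.   -0.03] rows 4.42
```

Emit:
arm_command([
  {"translation": [28,34,4],"rotation": [0,0,0],"claw": 60},
  {"translation": [57,69,8],"rotation": [0,0,0],"claw": 60},
  {"translation": [86,104,12],"rotation": [0,0,0],"claw": 60},
  {"translation": [115,139,16],"rotation": [0,0,0],"claw": 60},
  {"translation": [140,170,20],"rotation": [0,0,0],"claw": 60},
])

```text
clock: 2.1
tool_pos: [0.4383, -0.2451, 0.3401]
orientation: [180.0, 0.0, -43.1]
force: [1.3, -0.9, -0.7]
opening: 0.0599
gripper_force: 0.0
```

Emit:
arm_command([
  {"translation": [0,0,18],"rotation": [0,0,0],"claw": 60},
  {"translation": [0,0,36],"rotation": [0,0,0],"claw": 60},
  {"translation": [0,0,46],"rotation": [0,0,0],"claw": 60},
  {"translation": [0,0,51],"rotation": [0,0,0],"claw": 60},
  {"translation": [0,0,51],"rotation": [0,0,0],"claw": 60},
])

```text
clock: 2.6
tool_pos: [0.439, -0.2428, 0.2892]
orientation: [180.0, 0.0, -43.0]
force: [0.4, -0.6, 0.2]
opening: 0.0599
gripper_force: 0.0
```

```bash
python3 go.py .4385,-.2448,.289,-43; python3 - <<'E'
from h import *
p,d=ctrl.snapshot("scene"); cv2.imwrite("pics/k.png",cv2.resize(p[60:260,300:480,::-1],None,fx=3,fy=3))
E
```

```text
t 2.6 p [ 0.439  -0.2428  0.2892] rpy [ 1.7997e+02  3.0000e-02 -4.3020e+01] F [ 0.4 -0.6  0.2] open 59.9 g 0.0 q [ -6.   1. -13.   0. -76.  53.]
.4385,-.2448,.289,-43 shift [1.  1.8 0.2] turn [ 0.01  0.01 -0.  ] rows 0.04
```

View pics/k.png

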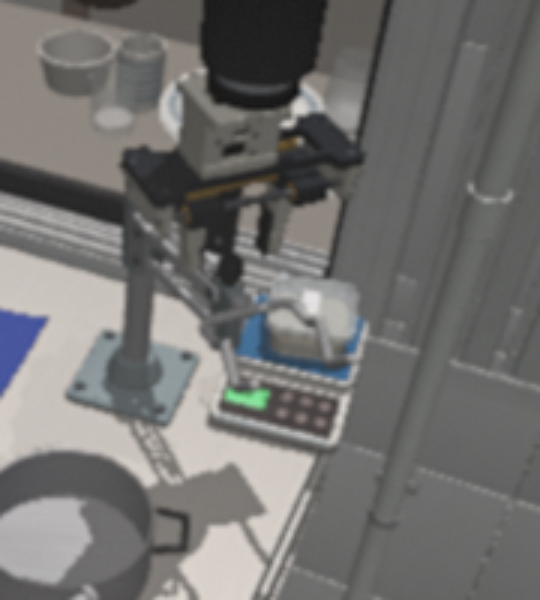

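The crop shows the fingers on both sides of the knob at (230,265), at its height. Closing on it now.

Emit:
arm_command([
  {"translation": [1,1,0],"rotation": [0,0,0],"claw": 25},
  {"translation": [1,1,0],"rotation": [0,0,0],"claw": 15},
  {"translation": [1,1,0],"rotation": [0,0,0],"claw": 15},
  {"translation": [1,1,0],"rotation": [0,0,0],"claw": 15},
  {"translation": [1,1,0],"rotation": [0,0,0],"claw": 15},
])

```text
clock: 3.15
tool_pos: [0.4391, -0.2445, 0.2896]
orientation: [-180.0, -0.0, -43.1]
force: [-0.1, 0.0, 0.1]
opening: 0.0254
gripper_force: 0.0
```

```bash
python3 - <<'E'
import numpy as np
from plant import ctrl
from scipy.spatial.transform import Rotation as Ro
o=ctrl.get_obs(); p=np.array(o["tool_pos"]); print(p,o["opening"],o["gripper_force"],o["force"],o["orientation"])
S=np.array([.572,-.369]); d=p[:2]-S; r=np.hypot(*d); a0=np.degrees(np.arctan2(d[1],d[0])); print("r",r,"a",a0)
R=Ro.from_euler("xyz",o["orientation"],degrees=True); n=15
q=p; Rq=R
for i in range(1,n+1):
    a=a0+(99.25-a0)*i/n; P=np.r_[S+.182*np.array([np.cos(np.radians(a)),np.sin(np.radians(a))]),p[2]]
    if i==1: P[:2]=S+r*np.array([np.cos(np.radians(a)),np.sin(np.radians(a))])
    print(i,round(a,1),(Rq.inv().apply(P-q)*1e3).round(1),((a0-99.25)/n/5*(i-(i-1)//5*5)).round(2))
    if i%5==0: q=P; Rq=Ro.from_euler("xyz",[180,0,o["orientation"][2]+a-a0],degrees=True)
E
```

```text
[ 0.43911534 -0.24449779  0.28958963] 0.02538290524992789 0.0 [-0.05543494  0.0066108   0.13535598] [-1.79994769e+02 -9.83126357e-03 -4.30538807e+01]
r 0.18209649909183562 a 136.86532152071047
1 134.4 [ 0.2 -8.   0. ] 0.5
2 131.8 [  0.8 -15.9   0. ] 1.0
3 129.3 [  1.7 -23.8   0. ] 1.5
4 126.8 [  2.9 -31.7   0. ] 2.01
5 124.3 [  4.5 -39.5   0. ] 2.51
6 121.8 [ 0.2 -8.  -0. ] 0.5
7 119.3 [  0.7 -15.9  -0. ] 1.0
8 116.8 [  1.6 -23.8  -0. ] 1.5
9 114.3 [  2.8 -31.7  -0. ] 2.01
10 111.8 [  4.4 -39.5  -0. ] 2.51
11 109.3 [ 0.2 -8.  -0. ] 0.5
12 106.8 [  0.7 -15.9  -0. ] 1.0
13 104.3 [  1.6 -23.8  -0. ] 1.5
14 101.8 [  2.8 -31.7  -0. ] 2.01
15 99.2 [  4.4 -39.5  -0. ] 2.51
```

Emit:
arm_command([
  {"translation": [0,0,0],"rotation": [0,0,0],"claw": 15},
  {"translation": [0,0,0],"rotation": [0,0,0],"claw": 15},
  {"translation": [0,0,0],"rotation": [0,0,0],"claw": 15},
])

```text
clock: 3.45
tool_pos: [0.4391, -0.2445, 0.2894]
orientation: [180.0, 0.0, -43.1]
force: [-0.7, 0.3, -1.0]
opening: 0.0151
gripper_force: 0.0
```

```bash
python3 - <<'E'
from h import *
a,d=ctrl.snapshot("scene"); b,e=ctrl.snapshot("top")
A=cv2.resize(a[100:200,330:430,::-1],(400,400)); B=cv2.resize(b[170:270,320:420,::-1],(400,400))
cv2.imwrite("pics/k2.png",np.hstack([A,B]))
W={"scene":cloud("scene",d),"top":cloud("top",e)}
for n,Q in both(W,(.4385,-.245),.06,.27,.34).items():
    print(n,len(Q)); print(Q[::max(1,len(Q)//25)].round(3))
E
```

```text
scene 450
[[ 0.443 -0.254  0.338]
 [ 0.42  -0.251  0.338]
 [ 0.447 -0.225  0.339]
 [ 0.448 -0.221  0.338]
 [ 0.448 -0.222  0.334]
 [ 0.448 -0.225  0.329]
 [ 0.448 -0.223  0.327]
 [ 0.446 -0.22   0.326]
 [ 0.444 -0.223  0.322]
 [ 0.438 -0.241  0.309]
 [ 0.429 -0.242  0.308]
 [ 0.462 -0.27   0.271]
 [ 0.43  -0.239  0.299]
 [ 0.463 -0.247  0.276]
 [ 0.446 -0.24   0.283]
 [ 0.432 -0.241  0.284]
 [ 0.449 -0.237  0.274]
 [ 0.424 -0.227  0.286]
 [ 0.383 -0.252  0.279]
 [ 0.386 -0.242  0.282]
 [ 0.397 -0.233  0.281]
 [ 0.403 -0.227  0.279]
 [ 0.412 -0.22   0.279]
 [ 0.413 -0.216  0.278]
 [ 0.413 -0.215  0.274]]
top 198
[[ 0.44  -0.185  0.28 ]
 [ 0.437 -0.193  0.281]
 [ 0.435 -0.198  0.28 ]
 [ 0.433 -0.19   0.275]
 [ 0.431 -0.228  0.277]
 [ 0.429 -0.202  0.28 ]
 [ 0.429 -0.235  0.278]
 [ 0.427 -0.223  0.273]
 [ 0.426 -0.24   0.281]
 [ 0.424 -0.212  0.282]
 [ 0.423 -0.234  0.284]
 [ 0.421 -0.209  0.282]
 [ 0.421 -0.229  0.282]
 [ 0.419 -0.212  0.278]
 [ 0.418 -0.229  0.281]
 [ 0.416 -0.217  0.279]
 [ 0.416 -0.235  0.276]
 [ 0.414 -0.227  0.278]
 [ 0.412 -0.222  0.276]
 [ 0.409 -0.221  0.279]
 [ 0.406 -0.226  0.277]
 [ 0.404 -0.231  0.277]
 [ 0.401 -0.236  0.278]
 [ 0.398 -0.241  0.278]
 [ 0.394 -0.233  0.276]
 [ 0.39  -0.24   0.281]
 [ 0.388 -0.245  0.277]
 [ 0.385 -0.253  0.277]
 [ 0.38  -0.25   0.278]]
```

View pics/k2.png

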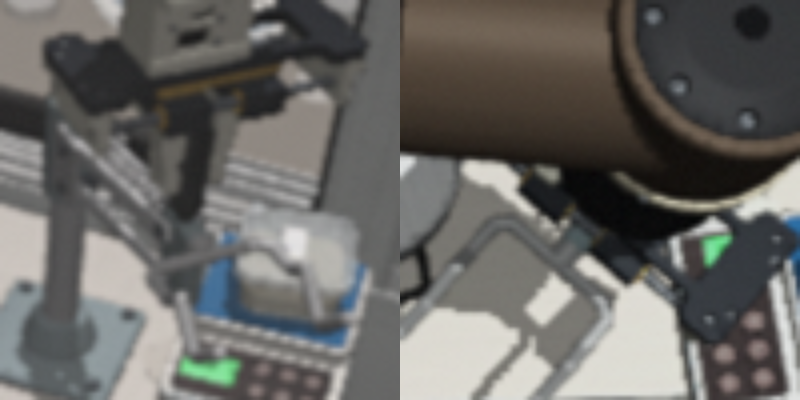

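Emit:
arm_command([
  {"translation": [0,0,0],"rotation": [0,0,0],"claw": 2},
  {"translation": [0,0,0],"rotation": [0,0,0],"claw": 2},
  {"translation": [0,0,0],"rotation": [0,0,0],"claw": 2},
])

```text
clock: 3.85
tool_pos: [0.4391, -0.2445, 0.2894]
orientation: [180.0, 0.0, -43.1]
force: [0.7, -0.1, 0.3]
opening: 0.0029
gripper_force: 0.0
```

```bash
python3 - <<'E'
from h import *
z=np.load("scene0.npz"); z2=np.load("top0.npz")
W={"scene":cloud("scene",z["d"]),"top":cloud("top",z2["d"])}; I={"scene":z["p"],"top":z2["p"]}
for n in W:
    m=(np.hypot(W[n][...,0]-.4385,W[n][...,1]+.245)<.045)&(W[n][...,2]>.287)
    v,u=np.nonzero(m); Q=W[n][m]; print(n,len(Q),u.min(),u.max(),v.min(),v.max(),Q.min(0),Q.max(0),np.histogram(Q[:,2],bins=np.arange(.286,.33,.003))[0])
    f,cx,cy,R,t=cam(n)
    for P in ([.4385,-.2448,.306],[.439,-.2445,.289]):
        q=R@np.array(P)+t; print(q[:2]/q[2]*f+[cx,cy])
E
```

```text
scene 81 371 380 144 153 [ 0.4282399  -0.25774843  0.28787417] [ 0.45516261 -0.23130719  0.3091666 ] [ 1  1  7  9 10  5 25 23  0  0  0  0  0  0]
[377.10743891 147.03358086]
[376.16903837 152.06073603]
top 92 365 375 218 228 [ 0.42615281 -0.25790112  0.2928676 ] [ 0.44948933 -0.23299266  0.31152849] [ 0  0  2  4  2 20 43 20  1  0  0  0  0  0]
[370.00441028 222.29405005]
[369.01215569 223.11550261]
```

```bash
python3 - <<'E'
from h import *
p,d=ctrl.snapshot("scene"); W=cloud("scene",d); np.savez("scene1.npz",p=p,d=d)
for v in range(124,158,2):
    print(v," ".join("%3d,%3d,%3d(%3d)"%(*(np.nan_to_num(W[v,u])*1e3).round(),p[v,u].mean()) for u in range(366,388,3)))
E
```

```text
124 469,-219,385( 51) 458,-209,394( 35) 448,-201,402( 52) 441,-205,402( 50) 435,-208,402( 44) 428,-212,402( 43) 422,-217,400( 41) 417,-226,396( 66)
126 468,-220,379( 72) 457,-208,390( 36) 446,-199,398( 56) 438,-196,402( 41) 431,-198,403( 42) 426,-205,400( 41) 420,-211,398( 41) 415,-222,393( 60)
128 458,-188,395( 97) 452,-193,394( 60) 445,-195,395( 74) 437,-195,397( 41) 432,-201,395( 40) 425,-206,394( 38) 419,-212,393( 41) 415,-223,387( 51)
130 456,-184,393( 66) 450,-191,390( 64) 443,-192,391( 56) 437,-196,391( 38) 430,-198,392( 39) 424,-204,390( 36) 419,-213,386( 53) 414,-224,381( 73)
132 590,-613, 81( 72) 462,-232,355( 82) 444,-195,383( 54) 436,-195,386( 39) 430,-201,384( 43) 432,-239,360( 47) 426,-245,359( 88) 546,-769, -1(109)
134 589,-612, 73( 58) 462,-234,348( 68) 450,-220,360( 80) 444,-226,358( 83) 439,-235,354( 74) 432,-241,353( 64) 426,-248,350( 98) 541,-755, -1(129)
136 586,-605, 69( 38) 462,-236,340( 63) 450,-221,353( 88) 443,-226,352( 98) 438,-236,348( 69) 431,-239,348( 75) 425,-248,344( 95) 536,-738,  2(134)
138 585,-605, 60( 36) 462,-238,332( 55) 449,-223,346( 85) 443,-2
[... 715 characters left out ...]
 450,-235,306( 87) 442,-238,306( 56) 434,-240,307( 39) 518,-599, 38(114) 513,-628, 20(142) 501,-629, 24(114)
150 476,-270,266(147) 466,-265,273( 99) 449,-235,299( 51) 440,-234,303( 38) 432,-234,305( 39) 516,-597, 31(104) 503,-590, 39(157) 493,-600, 36(164)
152 471,-255,271(101) 464,-260,270(102) 449,-237,291( 64) 439,-233,297( 38) 432,-237,297( 37) 507,-566, 45(150) 502,-592, 29(145) 489,-589, 36(132)
154 470,-253,266( 83) 457,-239,280(104) 450,-243,280( 74) 439,-236,288( 43) 434,-247,282( 64) 508,-573, 31(101) 495,-569, 38(137) 484,-572, 39(161)
156 482,-295,225( 83) 455,-234,277( 63) 447,-237,277( 98) 438,-233,284( 79) 431,-239,282( 87) 501,-552, 37(127) 491,-557, 38(150) 482,-568, 33(111)
```

The fingers shut just above the knob. In the depth image the tips sit near z≈0.312, while the reported TCP is 0.289. I'll open, then measure the tips again.

Emit:
arm_command([
  {"translation": [0,0,0],"rotation": [0,0,0],"claw": 50},
  {"translation": [0,0,0],"rotation": [0,0,0],"claw": 50},
  {"translation": [0,0,0],"rotation": [0,0,0],"claw": 50},
  {"translation": [0,0,0],"rotation": [0,0,0],"claw": 50},
  {"translation": [0,0,0],"rotation": [0,0,0],"claw": 50},
])

```text
clock: 4.4
tool_pos: [0.4391, -0.2445, 0.2895]
orientation: [-180.0, -0.0, -43.1]
force: [-0.5, 0.1, -0.8]
opening: 0.0369
gripper_force: 0.0
```

```bash
cat > tips.py <<'E'
from h import *
o=ctrl.get_obs(); x,y,z=o["tool_pos"]; w=np.radians(o["orientation"][2]); print(o["tool_pos"],o["opening"],o["gripper_force"],o["force"])
for n in("scene","top"):
    p,d=ctrl.snapshot(n); np.savez(n+"1.npz",p=p,d=d); Q=cloud(n,d).reshape(-1,3)
    a=(Q[:,0]-x)*np.cos(w)+(Q[:,1]-y)*np.sin(w); b=(Q[:,0]-x)*np.sin(w)-(Q[:,1]-y)*np.cos(w)  # tool x, tool y
    for lo in range(-60,60,10):
        m=(abs(a)<.03)&(b>lo/1e3)&(b<(lo+10)/1e3)&(abs(Q[:,2]-z)<.11)
        if m.sum()>3: print(n,"b",lo,"n",m.sum(),"z-hist",np.histogram(Q[m,2]-z,bins=np.arange(-.03,.075,.005))[0])
E
python3 tips.py
```

```text
[ 0.43908953 -0.24452589  0.28947274] 0.03692007093794923 0.0 [-0.47750223  0.13242556 -0.75057515]
scene b -60 n 30 z-hist [0 0 0 0 0 0 0 0 0 0 0 0 0 0 0 0 0 0 0 0]
scene b -50 n 22 z-hist [0 0 0 0 0 0 0 0 0 0 0 0 0 0 0 1 2 4 5 7]
scene b -40 n 73 z-hist [ 0  0  0  0  0  0  0  0  0  0  1  7  9 10 12 10  5  7  5  6]
scene b -30 n 37 z-hist [0 0 0 0 0 0 0 0 0 0 0 4 5 3 5 3 3 5 2 4]
scene b -20 n 105 z-hist [ 3 11 12 17  5  1  2  5  3  6  0  0  0  0  0  0  0  0  0  0]
scene b -10 n 150 z-hist [ 3  4  9  5 30  7  3  8  5 20  1  0  0  0  0  0  0  0  0  0]
scene b 0 n 66 z-hist [ 0  0  0  0 11  2  1  4  3 19  0  0  0  0  0  0  0  0  0  0]
scene b 10 n 143 z-hist [ 0  0  1  2  0  0  0  0  0  0  4  6 11  8  8 10  6  9 11 14]
scene b 20 n 62 z-hist [0 0 0 0 0 0 0 0 0 0 1 3 5 4 6 7 6 6 5 6]
scene b 30 n 14 z-hist [0 0 0 0 0 0 0 0 0 0 0 0 2 1 0 0 2 0 2 4]
scene b 50 n 7 z-hist [0 0 0 0 0 0 0 0 0 0 0 0 0 0 0 0 0 0 0 0]
top b -40 n 5 z-hist [0 0 0 0 0 0 0 0 0 0 0 0 0 0 0 0 0 0 0 0]
top b -30 n 9 z-hist [0 0 0 0 0 0 0 0 0 0 0 1 1 0 0 0 0 0 0 0]
top b -20 n 11 z-hist [0 0 0 0 0 0 0 0 0 0 0 0 0 0 0 0 0 0 0 0]
top b -10 n 35 z-hist [ 0  0  1  8 14  1  0  0  0  0  0  0  0  0  0  0  0  0  0  0]
top b 0 n 39 z-hist [ 0  0  0  9 20  0  0  0  0  0  0  0  0  0  0  0  0  0  0  0]
top b 10 n 15 z-hist [0 0 0 1 0 0 0 0 0 0 0 0 0 0 0 0 0 0 0 0]
top b 20 n 10 z-hist [0 0 0 0 0 0 0 0 0 0 1 0 0 0 0 0 0 0 0 0]
top b 30 n 9 z-hist [0 0 0 0 0 0 0 0 0 0 0 0 0 0 0 0 0 0 0 0]
top b 40 n 34 z-hist [0 0 0 0 0 0 0 0 0 0 0 0 0 0 0 0 0 0 0 0]
top b 50 n 18 z-hist [0 0 0 0 0 0 0 0 0 0 0 0 0 0 0 0 0 0 0 0]
```

Emit:
arm_command([
  {"translation": [0,0,0],"rotation": [0,0,0],"claw": 50},
  {"translation": [0,0,6],"rotation": [0,0,0],"claw": 50},
  {"translation": [0,0,12],"rotation": [0,0,0],"claw": 50},
  {"translation": [0,0,17],"rotation": [0,0,0],"claw": 50},
  {"translation": [0,0,20],"rotation": [0,0,0],"claw": 50},
])

```text
clock: 5.0
tool_pos: [0.4388, -0.2444, 0.2686]
orientation: [180.0, 0.1, -43.1]
force: [0.2, -0.3, -0.2]
opening: 0.05
gripper_force: 0.0
```

Emit:
arm_command([
  {"translation": [0,0,1],"rotation": [0,0,0],"claw": 30},
  {"translation": [0,0,2],"rotation": [0,0,0],"claw": 15},
  {"translation": [0,0,2],"rotation": [0,0,0],"claw": 15},
  {"translation": [0,0,2],"rotation": [0,0,0],"claw": 15},
  {"translation": [0,0,2],"rotation": [0,0,0],"claw": 15},
])

```text
clock: 5.5
tool_pos: [0.4389, -0.2446, 0.2675]
orientation: [180.0, 0.0, -43.1]
force: [-1.2, -0.5, -0.1]
opening: 0.0246
gripper_force: 30.0
```

Emit:
arm_command([
  {"translation": [0,0,0],"rotation": [0,0,0],"claw": 15},
  {"translation": [0,0,0],"rotation": [0,0,0],"claw": 15},
  {"translation": [0,0,0],"rotation": [0,0,0],"claw": 15},
])

```text
clock: 5.8
tool_pos: [0.4389, -0.2445, 0.2675]
orientation: [180.0, 0.0, -43.1]
force: [-0.9, -0.9, 0.2]
opening: 0.0248
gripper_force: 30.0
```

Emit:
arm_command([
  {"translation": [0.2,-8,0],"rotation": [0,0,0.5],"claw": 15},
  {"translation": [0.8,-16,0],"rotation": [0,0,1.0],"claw": 15},
  {"translation": [1.7,-24,0],"rotation": [0,0,1.5],"claw": 15},
  {"translation": [2.9,-32,0],"rotation": [0,0,2.0],"claw": 15},
  {"translation": [4.5,-39.5,0],"rotation": [0,0,2.5],"claw": 15},
])

```text
clock: 6.3
tool_pos: [0.4698, -0.2188, 0.2675]
orientation: [180.0, -0.0, -55.7]
force: [-0.4, -4.3, -0.8]
opening: 0.0248
gripper_force: 30.0
```

Emit:
arm_command([
  {"translation": [0.2,-8,0],"rotation": [0,0,0.5],"claw": 15},
  {"translation": [0.8,-16,0],"rotation": [0,0,1.0],"claw": 15},
  {"translation": [1.7,-24,0],"rotation": [0,0,1.5],"claw": 15},
  {"translation": [2.9,-32,0],"rotation": [0,0,2.0],"claw": 15},
  {"translation": [4.4,-39.5,0],"rotation": [0,0,2.5],"claw": 15},
])

```text
clock: 6.8
tool_pos: [0.505, -0.2007, 0.2676]
orientation: [180.0, -0.1, -68.2]
force: [0.3, -7.0, -1.9]
opening: 0.0244
gripper_force: 30.0
```

Emit:
arm_command([
  {"translation": [0.2,-8,0],"rotation": [0,0,0.5],"claw": 15},
  {"translation": [0.8,-16,0],"rotation": [0,0,1.0],"claw": 15},
  {"translation": [1.7,-24,0],"rotation": [0,0,1.5],"claw": 15},
  {"translation": [2.9,-32,0],"rotation": [0,0,2.0],"claw": 15},
  {"translation": [4.4,-39.5,0],"rotation": [0,0,2.5],"claw": 15},
])

```text
clock: 7.3
tool_pos: [0.543, -0.1906, 0.2675]
orientation: [180.0, -0.1, -80.7]
force: [0.4, -8.2, -2.1]
opening: 0.0242
gripper_force: 30.0
```

```bash
python3 go.py .5427,-.1894,.2675,-80.7
```

```text
t 7.3 p [ 0.543  -0.1906  0.2675] rpy [ 1.7996e+02 -1.2000e-01 -8.0680e+01] F [ 0.4 -8.2 -2.1] open 24.2 g 30.0 q [  0.   9.  -7.   0. -74.   9.]
.5427,-.1894,.2675,-80.7 shift [-1.3  0.1  0. ] turn [ 0.01 -0.02  0.  ] rows 0.03
```

Swung into place. Release, lift off, and look.

Emit:
arm_command([
  {"translation": [0,0,0],"rotation": [0,0,0],"claw": 50},
  {"translation": [0,0,0],"rotation": [0,0,0],"claw": 50},
  {"translation": [0,0,0],"rotation": [0,0,0],"claw": 50},
  {"translation": [0,0,0],"rotation": [0,0,0],"claw": 50},
  {"translation": [0,0,-6],"rotation": [0,0,0],"claw": 60},
])

```text
clock: 7.8
tool_pos: [0.5422, -0.1891, 0.2731]
orientation: [179.9, 0.0, -80.5]
force: [-0.1, -0.1, -0.1]
opening: 0.0536
gripper_force: 0.0
```

Emit:
arm_command([
  {"translation": [0,0,-20],"rotation": [0,0,0],"claw": 60},
  {"translation": [0,0,-45],"rotation": [0,0,0],"claw": 60},
  {"translation": [-25,0,-70],"rotation": [0,0,0.5],"claw": 60},
  {"translation": [-70,0,-70],"rotation": [0,0,1.5],"claw": 60},
  {"translation": [-115,0,-70],"rotation": [0,0,2.5],"claw": 60},
])

```text
clock: 8.3
tool_pos: [0.5238, -0.0751, 0.3448]
orientation: [-179.9, 0.0, -93.4]
force: [0.8, 1.1, -0.6]
opening: 0.06
gripper_force: 0.0
```

```bash
python3 go.py .4537,.1255,.26,-113.4
```

```text
t 8.3 p [ 0.5238 -0.0751  0.3448] rpy [-1.7988e+02  3.0000e-02 -9.3360e+01] F [ 0.8  1.1 -0.6] open 60.0 g 0.0 q [ 13.   3.  -4.   0. -83. -16.]
.4537,.1255,.26,-113.4 shift [-196.1   81.9   84.7] turn [-0.02  0.01  4.01] rows 4.58
```

Emit:
arm_command([
  {"translation": [-39,16,0],"rotation": [0,0,0.8],"claw": 60},
  {"translation": [-78,32,5],"rotation": [0,0,1.6],"claw": 60},
  {"translation": [-118,49,30],"rotation": [0,0,2.4],"claw": 60},
  {"translation": [-157,65,60],"rotation": [0,0,3.2],"claw": 60},
  {"translation": [-196,82,85],"rotation": [0,0,4.0],"claw": 60},
])

```text
clock: 8.8
tool_pos: [0.4519, 0.1247, 0.2589]
orientation: [-180.0, 0.1, -113.2]
force: [1.0, 0.7, -0.8]
opening: 0.0601
gripper_force: 0.0
```

```bash
python3 - <<'E'
from h import *
np.set_printoptions(precision=4,suppress=True)
z0=np.load("top0.npz"); W0={"scene":cloud("scene",np.load("scene0.npz")["d"]),"top":cloud("top",z0["d"])}
W={}
for n in("scene","top"):
    p,d=ctrl.snapshot(n); np.savez(n+"2.npz",p=p,d=d); W[n]=cloud(n,d)
    cv2.imwrite(f"pics/{n}2.png",p[:,:,::-1])
for n,Q in both(W,(.5427,-.1894),.02,.29,.32).items(): print("knob",n,len(Q),(Q.min(0)+Q.max(0))/2,circ(Q))
# fork prongs: points within z .26-.31, in fork frame
S=np.array([.572,-.369])
for n,w in W.items():
    Q=w.reshape(-1,3); D=Q[:,:2]-S; r=np.hypot(*D.T); m=(Q[:,2]>.235)&(Q[:,2]<.31)&(r>.2)&(r<.35); Q=Q[m]
    a=np.radians(99.25); u=np.array([np.cos(a),np.sin(a)]); v=np.array([-u[1],u[0]])
    al=(Q[:,:2]-S)@u; la=(Q[:,:2]-S)@v
    for lo in np.arange(.2,.35,.01):
        k=(al>lo)&(al<=lo+.01)&(abs(la)<.08)
        k1,k2=k&(la>0),k&(la<0)
        if k.any(): print(n,round(lo,2),k1.sum(),la[k1].mean().round(4),Q[k1,2].mean().round(3),Q[k1,2].max().round(3) if k1.any() else 0,"|",k2.sum(),la[k2].mean().round(4),Q[k2,2].mean().round(3),Q[k2,2].max().round(3) if k2.any() else 0)
E
python3 go.py .4537,.1255,.15,-113.4
```

```text
t 8.9 p [0.4497 0.1261 0.2565] rpy [ 1.7982e+02 -1.3000e-01 -1.1297e+02] F [-0.1 -0.2  0.7] open 60.0 g 0.0 q [ 40.  -1. -19.  -0. -72. -63.]
.4537,.1255,.15,-113.4 shift [ -1.3  -4.2 106.5] turn [ 0.04 -0.03  0.09] rows 2.13Traceback (most recent call last):
  File "<stdin>", line 8, in <module>
    return umr_minimum(a, axis, None, out, keepdims, initial, where)
ValueError: zero-size array to reduction operation minimum which has no identity
```

```bash
cat > fork.py <<'E'
from h import *
import sys
np.set_printoptions(precision=4,suppress=True)
k=sys.argv[1]; W={n:cloud(n,np.load(n+k+".npz")["d"]) for n in("scene","top")}
S=np.array([.572,-.369])
for n,Q in both(W,(.53,-.2),.06,.295,.32).items(): print("knob",n,len(Q),*( (circ(Q),Q.max(0)) if len(Q)>5 else ()))
for n,w in W.items():
    Q=w.reshape(-1,3); Q=Q[~np.isnan(Q[:,0])]; D=Q[:,:2]-S; r=np.hypot(*D.T); m=(Q[:,2]>.235)&(Q[:,2]<.31)&(r>.2)&(r<.36); Q=Q[m]
    a=np.radians(99.25); u=np.array([np.cos(a),np.sin(a)]); v=np.array([-u[1],u[0]])
    al=(Q[:,:2]-S)@u; la=(Q[:,:2]-S)@v
    for lo in np.arange(.2,.36,.01):
        b=(al>lo)&(al<=lo+.01)&(abs(la)<.08); s=""
        for q in(b&(la>0),b&(la<0)):
            if q.any(): s+=f" {q.sum()} {la[q].mean():.4f} z {Q[q,2].mean():.3f} max {Q[q,2].max():.3f} |"
        if s: print(n,round(lo,2),s)
E
python3 fork.py 2
```

```text
knob scene 0
knob top 87 (array([ 0.5446, -0.1896]), np.float64(0.009155959654931226)) [ 0.5583 -0.1782  0.3093]
top 0.2  19 0.0037 z 0.268 max 0.285 | 15 -0.0060 z 0.281 max 0.284 |
top 0.21  47 0.0177 z 0.278 max 0.284 | 54 -0.0221 z 0.279 max 0.286 |
top 0.22  33 0.0307 z 0.278 max 0.282 | 34 -0.0341 z 0.278 max 0.283 |
top 0.23  14 0.0431 z 0.278 max 0.283 | 16 -0.0487 z 0.278 max 0.282 |
top 0.24  14 0.0430 z 0.278 max 0.283 | 14 -0.0498 z 0.278 max 0.281 |
top 0.25  15 0.0430 z 0.283 max 0.291 | 14 -0.0496 z 0.286 max 0.291 |
top 0.26  17 0.0426 z 0.289 max 0.293 | 15 -0.0493 z 0.288 max 0.294 |
top 0.27  17 0.0424 z 0.281 max 0.289 | 17 -0.0487 z 0.280 max 0.289 |
top 0.28  15 0.0424 z 0.271 max 0.276 | 15 -0.0500 z 0.270 max 0.277 |
top 0.29  16 0.0428 z 0.269 max 0.275 | 14 -0.0494 z 0.271 max 0.277 |
top 0.3  15 0.0423 z 0.278 max 0.284 | 16 -0.0501 z 0.281 max 0.289 |
top 0.31  16 0.0423 z 0.287 max 0.292 | 16 -0.0502 z 0.288 max 0.291 |
top 0.32  3 0.0401 z 0.289 max 0.290 |
```

View pics/scene2.png

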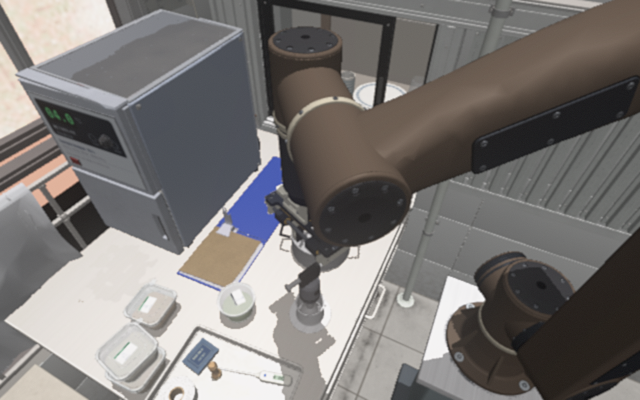

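Emit:
arm_command([
  {"translation": [-1,-4,20],"rotation": [0,0,0.1],"claw": 60},
  {"translation": [-1,-4,45],"rotation": [0,0,0.1],"claw": 60},
  {"translation": [-1,-4,70],"rotation": [0,0,0.1],"claw": 60},
  {"translation": [-1,-4,85],"rotation": [0,0,0.1],"claw": 60},
  {"translation": [-1,-4,94],"rotation": [0,0,0.1],"claw": 60},
])

```text
clock: 9.4
tool_pos: [0.4567, 0.1222, 0.1646]
orientation: [180.0, -0.0, -113.5]
force: [-0.3, -0.5, 1.1]
opening: 0.0603
gripper_force: 0.0
```

```bash
python3 tips.py; python3 go.py .4537,.1255,.152,-113.4; python3 - <<'E'
from h import *
np.set_printoptions(precision=4,suppress=True)
W={n:cloud(n,np.load(n+"1.npz")["d"]) for n in("scene","top")}
for n,Q in both(W,(.454,.1255),.1,.165,.21).items(): print(n,len(Q),Q[::max(1,len(Q)//25)].round(3))
E
```

```text
[0.45672011 0.12221979 0.16455597] 0.06025255710978542 0.0 [-0.27330176 -0.48095343  1.14284563]
scene b -50 n 17 z-hist [0 0 0 0 0 0 0 0 0 0 0 2 4 2 5 1 0 0 0 0]
scene b -40 n 63 z-hist [0 0 0 0 0 0 0 0 0 0 2 7 3 6 2 1 2 3 1 6]
scene b -30 n 17 z-hist [0 0 0 0 0 0 0 0 0 0 0 0 0 0 0 0 0 0 0 0]
scene b -20 n 12 z-hist [0 0 0 0 0 0 0 0 0 0 0 0 0 0 0 0 0 0 0 0]
scene b -10 n 20 z-hist [1 2 2 1 0 0 0 0 0 0 0 0 0 3 6 0 0 0 0 0]
scene b 0 n 74 z-hist [ 2  1  1  2  2  3  5  4  2  5  3  5  1  6 12  0  0  0  0  0]
scene b 10 n 129 z-hist [ 7  3  7  6 13 20  3  2  4  3  0  1  3  3  0  0  0  0  0  0]
scene b 20 n 161 z-hist [ 8 10 13 11 13  2  0  0  0  0  0  0  0  0  0  0  0  0  0  0]
scene b 30 n 37 z-hist [4 5 0 0 0 0 0 0 0 0 0 0 0 0 0 0 0 0 0 0]
top b -60 n 9 z-hist [0 0 0 0 0 0 0 0 0 0 0 0 0 0 0 0 0 0 0 0]
top b -50 n 8 z-hist [0 0 0 0 0 0 0 0 0 0 0 0 0 0 0 0 0 0 0 0]
top b -40 n 27 z-hist [0 0 0 0 0 0 0 0 0 0 0 0 1 1 0 0 2 0 0 0]
top b -30 n 24 z-hist [1 0 0 0 0 0 0 0 0 0 0 0 0 0 0 0 0 0 0 0]
top b -20 n 43 z-hist [2 0 1 4 8 4 0 0 0 0 0 0 0 0 0 0 0 0 0 0]
top b -10 n 31 z-hist [0 1 1 2 1 3
[... 1125 characters left out ...]
0.462 0.155 0.174]
 [0.478 0.184 0.199]
 [0.459 0.151 0.166]
 [0.472 0.177 0.189]
 [0.481 0.188 0.191]
 [0.472 0.186 0.191]]
top 108 [[0.484 0.106 0.195]
 [0.456 0.115 0.203]
 [0.45  0.118 0.205]
 [0.447 0.118 0.204]
 [0.447 0.1   0.201]
 [0.444 0.104 0.205]
 [0.446 0.096 0.191]
 [0.442 0.11  0.202]
 [0.442 0.1   0.197]
 [0.442 0.09  0.195]
 [0.439 0.107 0.206]
 [0.44  0.098 0.193]
 [0.44  0.087 0.194]
 [0.44  0.077 0.19 ]
 [0.438 0.107 0.192]
 [0.437 0.095 0.198]
 [0.436 0.084 0.198]
 [0.436 0.074 0.194]
 [0.437 0.064 0.185]
 [0.434 0.093 0.194]
 [0.433 0.081 0.2  ]
 [0.433 0.07  0.2  ]
 [0.432 0.085 0.192]
 [0.431 0.073 0.197]
 [0.429 0.08  0.191]
 [0.428 0.068 0.199]
 [0.426 0.069 0.191]]
```

Emit:
arm_command([
  {"translation": [-2,4,6],"rotation": [0,0,0],"claw": 60},
  {"translation": [-2,4,12],"rotation": [0,0,0],"claw": 50},
  {"translation": [-2,4,12],"rotation": [0,0,0],"claw": 30},
  {"translation": [-2,4,12],"rotation": [0,0,0],"claw": 8},
  {"translation": [-2,4,12],"rotation": [0,0,0],"claw": 8},
])

```text
clock: 10.0
tool_pos: [0.4542, 0.1261, 0.1534]
orientation: [-180.0, 0.0, -113.5]
force: [0.1, -0.2, 0.3]
opening: 0.0332
gripper_force: 0.0
```

Emit:
arm_command([
  {"translation": [0,0,0],"rotation": [0,0,0],"claw": 8},
  {"translation": [0,0,0],"rotation": [0,0,0],"claw": 8},
  {"translation": [0,0,0],"rotation": [0,0,0],"claw": 8},
  {"translation": [0,0,0],"rotation": [0,0,0],"claw": 8},
  {"translation": [0,0,0],"rotation": [0,0,0],"claw": 8},
])

```text
clock: 10.5
tool_pos: [0.4539, 0.1262, 0.1532]
orientation: [180.0, 0.0, -113.6]
force: [-1.6, 0.6, 3.4]
opening: 0.016
gripper_force: 30.0
```

Emit:
arm_command([
  {"translation": [0,0,-8],"rotation": [0,0,0],"claw": 8},
  {"translation": [0,0,-20],"rotation": [0,0,0],"claw": 8},
  {"translation": [0,0,-38],"rotation": [0,0,0],"claw": 8},
  {"translation": [0,0,-58],"rotation": [0,0,0],"claw": 8},
  {"translation": [0,0,-78],"rotation": [0,0,0],"claw": 8},
])

```text
clock: 11.0
tool_pos: [0.4537, 0.1257, 0.2322]
orientation: [180.0, -0.0, -113.6]
force: [0.4, 0.1, -5.7]
opening: 0.0156
gripper_force: 30.0
```

Emit:
arm_command([
  {"translation": [0,0,-18],"rotation": [0,0,0],"claw": 8},
  {"translation": [0,0,-34],"rotation": [0,0,0],"claw": 8},
  {"translation": [0,0,-48],"rotation": [0,0,0],"claw": 8},
  {"translation": [0,0,-54],"rotation": [0,0,0],"claw": 8},
  {"translation": [0,0,-54],"rotation": [0,0,0],"claw": 8},
])

```text
clock: 11.5
tool_pos: [0.4542, 0.1261, 0.2859]
orientation: [-180.0, 0.1, -113.6]
force: [-0.6, 1.1, -5.9]
opening: 0.0159
gripper_force: 30.0
```

```bash
python3 go.py .505,.06,.285,-171.2 .528,-.0825,.285,-171.2
```

```text
t 11.5 p [0.4542 0.1261 0.2859] rpy [-1.7996e+02  7.0000e-02 -1.1356e+02] F [-0.6  1.1 -5.9] open 15.9 g 30.0 q [ 40.  -2. -16.   0. -76. -63.]
.505,.06,.285,-171.2 shift [ 40.3 -73.    0.9] turn [ 0.    0.02 11.53] rows 6.71
.528,-.0825,.285,-171.2 shift [  -0.9 -144.3   -0. ] turn [0. 0. 0.] rows 2.89
```

Emit:
arm_command([
  {"translation": [4,-7,0],"rotation": [0,0,1.0],"claw": 8},
  {"translation": [8,-15,0],"rotation": [0,0,2.2],"claw": 8},
  {"translation": [12,-22,0],"rotation": [0,0,3.4],"claw": 8},
  {"translation": [16,-29,0],"rotation": [0,0,4.6],"claw": 8},
  {"translation": [20,-36,0],"rotation": [0,0,5.8],"claw": 8},
])

```text
clock: 12.0
tool_pos: [0.4786, 0.0928, 0.284]
orientation: [180.0, -0.1, -142.8]
force: [0.5, -0.1, -6.0]
opening: 0.0159
gripper_force: 30.0
```

```bash
python3 go.py .505,.06,.285,-171.2 .528,-.0825,.285,-171.2
```

```text
t 12.0 p [0.4786 0.0928 0.284 ] rpy [ 1.7997e+02 -1.1000e-01 -1.4281e+02] F [ 0.5 -0.1 -6. ] open 15.9 g 30.0 q [ 34.   0. -15.  -0. -75. -87.]
.505,.06,.285,-171.2 shift [ -1.3 -42.1  -1.1] turn [ 0.   -0.02  5.68] rows 3.3
.528,-.0825,.285,-171.2 shift [  -0.9 -144.3   -0. ] turn [0. 0. 0.] rows 2.89
```

Emit:
arm_command([
  {"translation": [0,-8,0],"rotation": [0,0,1.2],"claw": 8},
  {"translation": [0,-17,0],"rotation": [0,0,2.4],"claw": 8},
  {"translation": [-1,-26,0],"rotation": [0,0,3.6],"claw": 8},
  {"translation": [-1,-34,-1],"rotation": [0,0,4.7],"claw": 8},
  {"translation": [-1,-42,-1],"rotation": [0,0,5.7],"claw": 8},
])

```text
clock: 12.5
tool_pos: [0.505, 0.0601, 0.285]
orientation: [-180.0, -0.1, -171.3]
force: [-0.8, -0.3, -5.9]
opening: 0.0158
gripper_force: 30.0
```

Emit:
arm_command([
  {"translation": [0,0,0],"rotation": [0,0,0],"claw": 8},
  {"translation": [0,0,0],"rotation": [0,0,0],"claw": 8},
])

```text
clock: 12.7
tool_pos: [0.5048, 0.0604, 0.2852]
orientation: [-180.0, -0.1, -170.9]
force: [0.6, -0.5, -4.7]
opening: 0.016
gripper_force: 30.0
```

```bash
python3 go.py .528,-.0825,.285,-171.2; python3 - <<'E'
from h import *
for n in("scene","top"):
    p,d=ctrl.snapshot(n); np.savez(n+"3.npz",p=p,d=d); cv2.imwrite(f"pics/{n}3.png",p[:,:,::-1])
W={n:cloud(n,np.load(n+"3.npz")["d"]) for n in("scene","top")}
o=ctrl.get_obs(); x,y,z=o["tool_pos"]; w=np.radians(o["orientation"][2])
for n,Q in both(W,(x,y),.1,.29,.345).items():
    a=(Q[:,0]-x)*np.cos(w)+(Q[:,1]-y)*np.sin(w); b=(Q[:,0]-x)*np.sin(w)-(Q[:,1]-y)*np.cos(w)
    k=(abs(a)>.03)&(abs(a)<.07)&(abs(b)<.015)
    print(n,k.sum()); print(np.c_[a,b,Q[:,2]][k].round(4)[np.argsort(a[k])][::max(1,k.sum()//25)])
E
python3 fork.py 3
```

```text
t 12.7 p [0.5048 0.0604 0.2852] rpy [-1.7999e+02 -9.0000e-02 -1.7095e+02] F [ 0.6 -0.5 -4.7] open 16.0 g 30.0 q [  29.    2.  -12.   -0.  -76. -110.]
.528,-.0825,.285,-171.2 shift [  -0.4 -144.8    0.2] turn [-0.   -0.02  0.05] rows 2.9
scene 95
[[ 3.070e-02  2.300e-03  3.266e-01]
 [ 3.170e-02  5.200e-03  3.235e-01]
 [ 3.320e-02  2.800e-03  3.279e-01]
 [ 3.400e-02  5.300e-03  3.211e-01]
 [ 3.540e-02  2.800e-03  3.286e-01]
 [ 3.650e-02  6.000e-03  3.226e-01]
 [ 3.790e-02  3.400e-03  3.268e-01]
 [ 3.900e-02 -2.000e-04  3.298e-01]
 [ 4.050e-02  4.400e-03  3.191e-01]
 [ 4.110e-02  6.200e-03  3.244e-01]
 [ 4.280e-02 -2.900e-03  3.284e-01]
 [ 4.340e-02  6.400e-03  3.253e-01]
 [ 4.500e-02  4.400e-03  3.269e-01]
 [ 4.610e-02  7.900e-03  3.246e-01]
 [ 4.740e-02  4.600e-03  3.279e-01]
 [ 4.900e-02  2.600e-03  3.296e-01]
 [ 4.980e-02  5.000e-03  3.260e-01]
 [ 5.160e-02  3.900e-03  3.286e-01]
 [ 5.210e-02  5.200e-03  3.268e-01]
 [ 5.360e-02  2.900e-03  3.282e-01]
 [ 5.460e-02  6.100e-03  3.254e-01]
 [ 5.650e-02  5.500e-03  3.349e-01]
 [ 5.700e-02  6.800e-03  3.301e-01]
 [ 5.770e-02  8.500e-03  3
[... 1989 characters left out ...]
331 z 0.278 max 0.282 |
top 0.23  16 0.0432 z 0.279 max 0.283 | 16 -0.0485 z 0.279 max 0.282 |
top 0.24  14 0.0427 z 0.278 max 0.283 | 14 -0.0495 z 0.279 max 0.282 |
top 0.25  16 0.0430 z 0.284 max 0.292 | 13 -0.0497 z 0.285 max 0.289 |
top 0.26  16 0.0428 z 0.290 max 0.295 | 15 -0.0492 z 0.288 max 0.293 |
top 0.27  17 0.0423 z 0.281 max 0.288 | 17 -0.0487 z 0.280 max 0.287 |
top 0.28  15 0.0423 z 0.271 max 0.278 | 15 -0.0502 z 0.269 max 0.276 |
top 0.29  16 0.0428 z 0.269 max 0.275 | 14 -0.0496 z 0.270 max 0.276 |
top 0.3  16 0.0426 z 0.279 max 0.284 | 15 -0.0500 z 0.281 max 0.289 |
top 0.31  16 0.0425 z 0.288 max 0.296 | 16 -0.0498 z 0.289 max 0.292 |
top 0.32  3 0.0403 z 0.290 max 0.293 |
```

Emit:
arm_command([
  {"translation": [0,-20,0],"rotation": [0,0,0],"claw": 8},
  {"translation": [0,-50,0],"rotation": [0,0,0],"claw": 8},
  {"translation": [0,-85,0],"rotation": [0,0,0],"claw": 8},
  {"translation": [0,-120,0],"rotation": [0,0,0],"claw": 8},
  {"translation": [0,-144,0],"rotation": [0,0,0],"claw": 8},
])

```text
clock: 13.3
tool_pos: [0.5276, -0.0831, 0.2861]
orientation: [-180.0, -0.0, -171.0]
force: [-0.3, 1.9, -6.2]
opening: 0.0158
gripper_force: 30.0
```

Emit:
arm_command([
  {"translation": [0,0,0],"rotation": [0,0,0],"claw": 8},
  {"translation": [0,0,0],"rotation": [0,0,0],"claw": 8},
  {"translation": [0,0,4],"rotation": [0,0,0],"claw": 8},
  {"translation": [0,0,8],"rotation": [0,0,0],"claw": 8},
])

```text
clock: 13.7
tool_pos: [0.5276, -0.0808, 0.2778]
orientation: [180.0, 0.0, -171.0]
force: [-0.4, 0.2, -5.9]
opening: 0.0158
gripper_force: 30.0
```

```bash
python3 go.py .5285,-.0815,.255,-171.2;python3 - <<'E'
from h import *
for n in("scene","top"):
    p,d=ctrl.snapshot(n); np.savez(n+"4.npz",p=p,d=d)
    if n=="scene": A=cv2.resize(p[100:300,260:460,::-1],(400,400))
    else: cv2.imwrite("pics/s4.png",np.hstack([A,cv2.resize(p[140:300,230:390,::-1],(400,400))]))
E
python3 fork.py 4 | grep -v 0.2[0-6]
```

```text
t 13.7 p [ 0.5276 -0.0808  0.2778] rpy [ 1.7998e+02  2.0000e-02 -1.7097e+02] F [-0.4  0.2 -5.9] open 15.8 g 30.0 q [ 12.   5. -10.  -0. -75. -93.]
.5285,-.0815,.255,-171.2 shift [-0.8 -0.8 22.8] turn [0.   0.   0.05] rows 0.46
knob scene 0
knob top 54 (array([ 0.5454, -0.1932]), np.float64(0.007556161459055434)) [ 0.5577 -0.186   0.3093]
scene 0.27  19 0.0400 z 0.282 max 0.287 |
scene 0.29  56 0.0201 z 0.278 max 0.309 | 15 -0.0283 z 0.280 max 0.289 |
scene 0.32  7 0.0388 z 0.288 max 0.292 | 24 -0.0200 z 0.271 max 0.293 |
top 0.28  25 0.0279 z 0.276 max 0.310 |
top 0.29  9 0.0354 z 0.273 max 0.306 |
top 0.3  38 0.0274 z 0.271 max 0.287 |
top 0.31  20 0.0367 z 0.280 max 0.294 |
top 0.32  3 0.0404 z 0.290 max 0.291 |
```

View pics/s4.png

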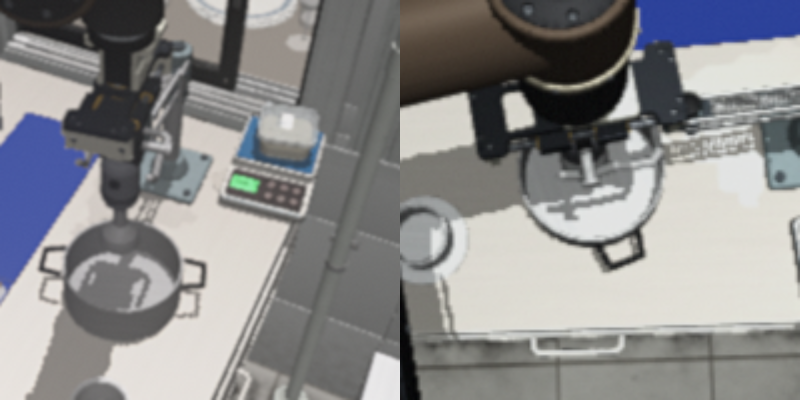

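The crop shows the mixer between the prongs with its foot over the pot. In the top crop, the near pin lies over the V dip at (590,165). Lowering gently now.

Emit:
arm_command([
  {"translation": [-1,-1,7],"rotation": [0,0,0],"claw": 8},
  {"translation": [-1,-1,14],"rotation": [0,0,0],"claw": 8},
  {"translation": [-1,-1,21],"rotation": [0,0,0],"claw": 8},
  {"translation": [-1,-1,28],"rotation": [0,0,0],"claw": 8},
  {"translation": [-1,-1,34],"rotation": [0,0,0],"claw": 8},
])

```text
clock: 14.3
tool_pos: [0.5286, -0.0826, 0.2432]
orientation: [180.0, -0.0, -171.1]
force: [-0.2, -0.8, -6.7]
opening: 0.016
gripper_force: 30.0
```

Emit:
arm_command([
  {"translation": [0,0,3],"rotation": [0,0,0],"claw": 8},
  {"translation": [0,0,6],"rotation": [0,0,0],"claw": 8},
  {"translation": [0,0,9],"rotation": [0,0,0],"claw": 8},
  {"translation": [0,0,12],"rotation": [0,0,0],"claw": 8},
  {"translation": [0,0,15],"rotation": [0,0,0],"claw": 8},
])

```text
clock: 14.8
tool_pos: [0.5287, -0.0817, 0.229]
orientation: [179.9, 0.0, -171.1]
force: [-1.9, 7.7, -2.5]
opening: 0.0157
gripper_force: 30.0
```

Emit:
arm_command([
  {"translation": [0,1,0],"rotation": [0,0,0],"claw": 8},
  {"translation": [0,2,0],"rotation": [0,0,0],"claw": 8},
  {"translation": [0,3,0],"rotation": [0,0,0],"claw": 8},
  {"translation": [0,3,0],"rotation": [0,0,0],"claw": 8},
])

```text
clock: 15.2
tool_pos: [0.5286, -0.0804, 0.2295]
orientation: [-179.9, 0.0, -171.1]
force: [1.1, -5.0, -5.1]
opening: 0.0156
gripper_force: 30.0
```

Emit:
arm_command([
  {"translation": [0,-1,2],"rotation": [0,0,0],"claw": 8},
  {"translation": [0,-1,5],"rotation": [0,0,0],"claw": 8},
  {"translation": [0,-1,8],"rotation": [0,0,0],"claw": 8},
  {"translation": [0,-1,11],"rotation": [0,0,0],"claw": 8},
  {"translation": [0,-1,14],"rotation": [0,0,0],"claw": 8},
])

```text
clock: 15.7
tool_pos: [0.5286, -0.0799, 0.2148]
orientation: [179.9, 0.0, -171.1]
force: [-0.8, 6.0, -2.5]
opening: 0.0159
gripper_force: 30.0
```

Emit:
arm_command([
  {"translation": [0,0,0],"rotation": [0,0,0],"claw": 8},
  {"translation": [0,0,0],"rotation": [0,0,0],"claw": 8},
])

```text
clock: 15.9
tool_pos: [0.5284, -0.0799, 0.2147]
orientation: [179.9, -0.0, -171.0]
force: [-2.4, 4.9, -1.6]
opening: 0.016
gripper_force: 30.0
```

Emit:
arm_command([
  {"translation": [0,1,2],"rotation": [0,0,0],"claw": 8},
  {"translation": [0,2,4],"rotation": [0,0,0],"claw": 8},
  {"translation": [0,2,6],"rotation": [0,0,0],"claw": 8},
  {"translation": [0,2.5,9],"rotation": [0,0,0],"claw": 8},
  {"translation": [0,2.5,12],"rotation": [0,0,0],"claw": 8},
])

```text
clock: 16.4
tool_pos: [0.5284, -0.0793, 0.2033]
orientation: [-179.9, 0.0, -171.1]
force: [-0.3, -7.9, -1.4]
opening: 0.0157
gripper_force: 30.0
```

Emit:
arm_command([
  {"translation": [0,0,0],"rotation": [0,0,0],"claw": 8},
  {"translation": [0,0,0],"rotation": [0,0,0],"claw": 8},
])

```text
clock: 16.6
tool_pos: [0.5282, -0.0794, 0.2033]
orientation: [-179.9, -0.0, -171.1]
force: [-0.9, -6.2, -1.3]
opening: 0.0157
gripper_force: 30.0
```

Emit:
arm_command([
  {"translation": [0,-0.5,2],"rotation": [0,0,0],"claw": 8},
  {"translation": [0,-1,4],"rotation": [0,0,0],"claw": 8},
  {"translation": [0,-1,6],"rotation": [0,0,0],"claw": 8},
  {"translation": [0,-1,8],"rotation": [0,0,0],"claw": 8},
  {"translation": [0,-1,9],"rotation": [0,0,0],"claw": 8},
])

```text
clock: 17.1
tool_pos: [0.5284, -0.08, 0.1942]
orientation: [-179.9, -0.0, -171.1]
force: [0.1, -7.9, 0.3]
opening: 0.0157
gripper_force: 30.0
```

Emit:
arm_command([
  {"translation": [0,0,1],"rotation": [0,0,0],"claw": 8},
  {"translation": [0,0,2],"rotation": [0,0,0],"claw": 8},
  {"translation": [0,0,2],"rotation": [0,0,0],"claw": 8},
  {"translation": [0,0,2],"rotation": [0,0,0],"claw": 8},
])

```text
clock: 17.5
tool_pos: [0.5284, -0.0802, 0.1924]
orientation: [-179.9, 0.0, -171.1]
force: [0.0, -7.2, 0.3]
opening: 0.0158
gripper_force: 30.0
```

Emit:
arm_command([
  {"translation": [0,-0.5,0],"rotation": [0,0,0],"claw": 8},
  {"translation": [0,-1,0],"rotation": [0,0,0],"claw": 8},
  {"translation": [0,-1.3,0],"rotation": [0,0,0],"claw": 8},
  {"translation": [0,-1.3,0],"rotation": [0,0,0],"claw": 8},
  {"translation": [0,-1.3,0],"rotation": [0,0,0],"claw": 8},
])

```text
clock: 18.0
tool_pos: [0.5285, -0.0803, 0.1921]
orientation: [-180.0, -0.0, -171.1]
force: [-0.3, -4.0, -0.9]
opening: 0.016
gripper_force: 30.0
```

```bash
python3 go.py; python3 - <<'E'
from h import *
W={}
for n in("scene","top"):
    p,d=ctrl.snapshot(n); np.savez(n+"5.npz",p=p,d=d); W[n]=cloud(n,d)
for n,Q in both(W,(.5427,-.19),.04,.235,.32).items(): print(n,len(Q),np.sort(Q[:,2])[-12:].round(4) if len(Q) else "")
o=ctrl.get_obs(); x,y,z=o["tool_pos"]; w=np.radians(o["orientation"][2])
# fork prongs / pins in the tool frame
for n,Q in both(W,(x,y),.1,.19,.26).items():
    a=(Q[:,0]-x)*np.cos(w)+(Q[:,1]-y)*np.sin(w); b=(Q[:,0]-x)*np.sin(w)-(Q[:,1]-y)*np.cos(w)
    for lo in np.arange(-.04,.04,.008):
        for s in(-1,1):
            k=(s*a>.036)&(s*a<.07)&(b>lo)&(b<=lo+.008)
            if k.sum()>2: print(n,s,round(lo,3),k.sum(),"a",a[k].mean().round(4),a[k].min().round(3),a[k].max().round(3),"z",Q[k,2].mean().round(4),Q[k,2].max().round(3))
E
```

```text
t 18.0 p [ 0.5285 -0.0803  0.1921] rpy [-180.     -0.   -171.05] F [-0.3 -4.  -0.9] open 16.0 g 30.0 q [ 12.   8. -18.   0. -64. -93.]
scene 29 [0.2958 0.297  0.2986 0.2989 0.2991 0.2991 0.3004 0.3017 0.3021 0.3043
 0.3091 0.3099]
top 136 [0.3198 0.3198 0.3199 0.3199 0.3199 0.3199 0.32   0.32   0.32   0.32
 0.32   0.32  ]
scene 1 -0.032 5 a 0.0454 0.043 0.048 z 0.2438 0.247
scene 1 -0.024 14 a 0.043 0.039 0.047 z 0.2427 0.248
scene 1 -0.016 16 a 0.0439 0.038 0.048 z 0.2346 0.241
scene 1 -0.008 11 a 0.0532 0.037 0.061 z 0.2353 0.241
scene 1 0.0 38 a 0.0481 0.036 0.061 z 0.2333 0.242
scene 1 0.008 12 a 0.0556 0.046 0.061 z 0.2325 0.239
scene 1 0.024 10 a 0.0437 0.04 0.048 z 0.2447 0.248
top 1 -0.04 11 a 0.0456 0.041 0.049 z 0.2372 0.243
top 1 -0.032 9 a 0.0464 0.043 0.05 z 0.245 0.247
top 1 -0.024 12 a 0.0461 0.041 0.05 z 0.2413 0.245
top 1 -0.016 13 a 0.0466 0.04 0.059 z 0.2316 0.238
top 1 -0.008 29 a 0.051 0.036 0.064 z 0.2324 0.239
top 1 0.0 33 a 0.0512 0.036 0.064 z 0.2335 0.241
top 1 0.008 16 a 0.0495 0.041 0.064 z 0.2304 0.236
top 1 0.016 13 a 0.0457 0.041 0.05 z 0.2384 0.244
top 1 0.024 11 a 0.0454 0.041 0.049 z 0.2438 0.248
```

Emit:
arm_command([
  {"translation": [0,-0.4,0.5],"rotation": [0,0,0],"claw": 8},
  {"translation": [0,-0.8,1],"rotation": [0,0,0],"claw": 8},
  {"translation": [0,-0.8,1],"rotation": [0,0,0],"claw": 8},
])

```text
clock: 18.4
tool_pos: [0.5285, -0.0806, 0.1908]
orientation: [180.0, -0.0, -171.1]
force: [-2.1, 1.4, -0.9]
opening: 0.0159
gripper_force: 30.0
```

```bash
cat > fz.py <<'E'
from h import *
F=[]
for i in range(14):
    ctrl.snapshot("top"); F.append(ctrl.get_obs()["force"])
F=np.array(F); print(F.mean(0).round(2),F.std(0).round(2),ctrl.get_obs()["clock"],ctrl.get_obs()["tool_pos"].round(4))
E
python3 fz.py
```

```text
[-2.1   3.46 -0.46] [0.57 1.09 0.39] 19.1 [ 0.5285 -0.0808  0.1909]
```

Emit:
arm_command([
  {"translation": [0,0.4,1],"rotation": [0,0,0],"claw": 8},
  {"translation": [0,0.4,2],"rotation": [0,0,0],"claw": 8},
  {"translation": [0,0.4,3],"rotation": [0,0,0],"claw": 8},
  {"translation": [0,0.4,4],"rotation": [0,0,0],"claw": 8},
])

```text
clock: 19.5
tool_pos: [0.5286, -0.0811, 0.1872]
orientation: [-180.0, 0.0, -171.1]
force: [-1.6, -0.3, 0.5]
opening: 0.0157
gripper_force: 30.0
```

```bash
python3 fz.py
```

```text
[-1.55 -1.85  0.13] [0.56 1.09 0.45] 20.2 [ 0.5286 -0.081   0.1872]
```

Vertical force is near zero, so the arm carries the mixer. Releasing.

Emit:
arm_command([
  {"translation": [0,0,0],"rotation": [0,0,0],"claw": 17},
  {"translation": [0,0,0],"rotation": [0,0,0],"claw": 19},
  {"translation": [0,0,0],"rotation": [0,0,0],"claw": 22},
  {"translation": [0,0,0],"rotation": [0,0,0],"claw": 26},
  {"translation": [0,0,0],"rotation": [0,0,0],"claw": 32},
])

```text
clock: 20.7
tool_pos: [0.5287, -0.0806, 0.1871]
orientation: [180.0, 0.0, -171.0]
force: [0.1, -0.1, -0.0]
opening: 0.029
gripper_force: 0.0
```

Emit:
arm_command([
  {"translation": [0,0,0],"rotation": [0,0,0],"claw": 36},
  {"translation": [0,0,0],"rotation": [0,0,0],"claw": 36},
  {"translation": [0,0,-3],"rotation": [0,0,0],"claw": 36},
  {"translation": [0,0,-8],"rotation": [0,0,0],"claw": 36},
  {"translation": [0,0,-14],"rotation": [0,0,0],"claw": 36},
])

```text
clock: 21.2
tool_pos: [0.5286, -0.0808, 0.2015]
orientation: [-180.0, -0.0, -171.1]
force: [-0.7, -0.2, 0.4]
opening: 0.0362
gripper_force: 0.0
```

Emit:
arm_command([
  {"translation": [0,0,-8],"rotation": [0,0,0],"claw": 36},
  {"translation": [0,0,-20],"rotation": [0,0,0],"claw": 36},
  {"translation": [0,0,-40],"rotation": [0,0,0],"claw": 36},
  {"translation": [0,0,-65],"rotation": [0,0,0],"claw": 36},
  {"translation": [0,0,-90],"rotation": [0,0,0],"claw": 36},
])

```text
clock: 21.7
tool_pos: [0.5285, -0.0809, 0.293]
orientation: [-180.0, 0.0, -171.1]
force: [1.5, 0.1, 1.0]
opening: 0.0362
gripper_force: 0.0
```

Emit:
arm_command([
  {"translation": [0,30,0],"rotation": [0,0,0],"claw": 36},
  {"translation": [0,70,0],"rotation": [0,0,0],"claw": 36},
  {"translation": [0,115,0],"rotation": [0,0,0],"claw": 36},
  {"translation": [0,160,0],"rotation": [0,0,0],"claw": 36},
  {"translation": [0,200,0],"rotation": [0,0,0],"claw": 36},
])

```text
clock: 22.2
tool_pos: [0.497, 0.1186, 0.2924]
orientation: [180.0, 0.1, -171.1]
force: [0.8, -0.5, 0.4]
opening: 0.0355
gripper_force: 0.0
```

```bash
python3 - <<'E'
from h import *
for n in("scene","top"):
    p,d=ctrl.snapshot(n); np.savez(n+"6.npz",p=p,d=d)
    if n=="scene": A=cv2.resize(p[100:300,250:450,::-1],(400,400))
    else: cv2.imwrite("pics/s6.png",np.hstack([A,cv2.resize(p[130:290,230:390,::-1],(400,400))]))
W={n:cloud(n,np.load(n+"6.npz")["d"]) for n in("scene","top")}
for n in W:
    for nm,xy,r,a,b in [("block top",(.5285,-.081),.04,.225,.26),("pot",(.526,-.0865),.11,.068,.082)]:
        Q=both({n:W[n]},xy,r,a,b)[n]
        if len(Q)>5: print(n,nm,len(Q),Q.mean(0).round(4),Q[:,2].max().round(4),circ(Q))
E
```

```text
scene block top 18 [ 0.4939 -0.0818  0.2293] 0.2342 (array([ 0.49848444, -0.0883884 ]), np.float64(0.00959164902355576))
scene pot 354 [ 0.5037 -0.0718  0.0738] 0.082 (array([ 0.52782876, -0.08653781]), np.float64(0.08638366451296163))
top block top 162 [ 0.5267 -0.0805  0.238 ] 0.248 (array([ 0.64246489, -0.86371989]), np.float64(0.7919885860331238))
top pot 261 [ 0.5204 -0.0826  0.0736] 0.0817 (array([ 0.52712091, -0.08734936]), np.float64(0.0876150595393668))
```

View pics/s6.png

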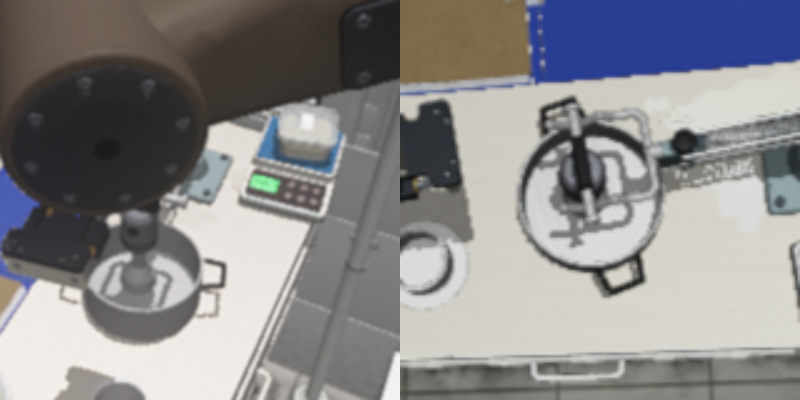

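The mixer hangs by both pins in the fork, with its foot inside the pot at (138,275) in the left crop. The pot hasn't moved. I'll let it settle and hand in.

Emit:
arm_command([
  {"translation": [0,0,0],"rotation": [0,0,0],"claw": 36},
  {"translation": [0,0,0],"rotation": [0,0,0],"claw": 36},
  {"translation": [0,0,0],"rotation": [0,0,0],"claw": 36},
  {"translation": [0,0,0],"rotation": [0,0,0],"claw": 36},
  {"translation": [0,0,0],"rotation": [0,0,0],"claw": 36},
])

```text
clock: 22.8
tool_pos: [0.4976, 0.1161, 0.2911]
orientation: [-180.0, 0.0, -171.1]
force: [0.3, -0.0, 0.2]
opening: 0.036
gripper_force: 0.0
```

Emit:
arm_command([
  {"translation": [0,0,0],"rotation": [0,0,0],"claw": 36},
  {"translation": [0,0,0],"rotation": [0,0,0],"claw": 36},
  {"translation": [0,0,0],"rotation": [0,0,0],"claw": 36},
  {"translation": [0,0,0],"rotation": [0,0,0],"claw": 36},
  {"translation": [0,0,0],"rotation": [0,0,0],"claw": 36},
])

```text
clock: 23.3
tool_pos: [0.4975, 0.1169, 0.2911]
orientation: [-180.0, -0.0, -171.1]
force: [0.4, 0.3, 0.1]
opening: 0.0361
gripper_force: 0.0
```

```bash
python3 - <<'E'
from h import *
p,d=ctrl.snapshot("top"); W=cloud("top",d); d0=np.load("top6.npz")["d"]
w0=cloud("top",d0); m=lambda w:both({"t":w},(.5285,-.081),.06,.22,.26)["t"].mean(0).round(4)
print(m(w0),m(W)); print(ctrl.close_job())
E
```

```text
[ 0.5279 -0.0823  0.2353] [ 0.5271 -0.0823  0.2352]
the job is handed in; nothing more can be done
None
```

I handed the job in at about 23 s with the mixer hanging still by both pins in the fork and its foot inside the unmoved pot; the hand-in returned no verdict, so a pass is not confirmed.

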